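# Pump a measured dose into the beaker

## Task

Measure out a dose from the bottle dispenser: stand the small beaker upright on the bench under the dispenser's spout, setting it down gently, before any pumping. Then press the pump head down until you feel it come up against its hidden dose stop, hold it there for about half a second without leaning hard on it, and let it rise fully again. Leave the beaker standing under the spout, and leave the flask, the tube rack and the wash bottle alone.

Things in the scene. Friction and masses are not known exactly. Their poses are not given: they have to be found in the camera images.
- dispenser: Fixed amber glass bottle, 86 mm diameter, in a steel holder screwed to the bench (plate 4 mm thick, 90 mm along x, 150 mm along y; cup 96 mm diameter, 30 mm high), with a grey screw cap, a white barrel 32 mm diameter up to 236 mm above the bench, and the pump. Origin: on the bottle's axis at bench level; z up; the spout points along its -x, roughly to the robot's right (-y, within 0.55 rad).
- pump_head: Grey sprung head sliding straight down over the barrel: sleeve 40 mm diameter, 34 mm high, button on top 46 mm diameter, 12 mm high. Origin: centre of the sleeve's lower edge, 218 mm above the bench when up. Spring: 3 N at the top plus 0.12 N per mm (plus 0.25 N per 10 mm/s of speed), 6.1 N at 26 mm; it rises by itself when let go.
- head_top (a point): Centre of the head's flat top, where to press; on the bottle's axis, 264 mm above the bench when up. A buffered dose stop (6 N per mm) hidden in the barrel ends the stroke 14 to 26 mm down: set differently every time, unseen, only felt as a steep rise of force. Bear on it with 2 N or more beyond the spring; over 25 N on the stop damages the pump.
- spout_tip (a point): Lower end of the white spout, a 10 mm tube that moves with the head: level, 92 mm out from the axis at 244 mm height, then straight down to this tip at 173 mm (head up). The beaker belongs centred below it, so there is no room to come straight down over the beaker there: lean the gripper away from the bottle by about 45 degrees.
- beaker: Small clear glass beaker, a plain straight cylinder, outside diameter 60 mm, height 80 mm, wall 3 mm, open at the top, 55 to 110 g, with a small pouring lip. It stands loose on the bench to the robot's right, nearer or farther than the flask. Origin: centre of its underside; z towards its mouth.
- flask: Stoppered volumetric flask of clear glass with a round bulb 60 mm in diameter and a long thin neck, 170 mm high, loose, to the robot's right like the beaker, at least 10 cm from it; not to be moved. Origin: centre of its underside.
- tube_rack: Wire rack 190 x 70 mm with twelve glass tubes up to 156 mm high, loose, off to the robot's left; not to be moved. Origin: centre of its underside, x along its length.
- wash_bottle: White plastic wash bottle 74 mm in diameter, 172 mm high to its cap and 225 mm to the top of its thin bent jet, loose, off to the robot's left; not to be moved. Origin: centre of its underside.
Mind the look-alikes: they are no part of the job. Leave any black or brown look-alike of the beaker alone.

How it is judged:
By the outcome, as a careful person would: the job done as asked, in the order asked, and still so for the second after the job is handed in, with the robot touching nothing.
It also fails if it takes over 61 s, if anything falls off the work surface, if the arm or the gripper's body presses on something with over 40 N, if the wrist force passes 120 N, or if a joint passes its speed limit or range.

## Robot

A 6-joint arm with a two-finger parallel gripper is mounted at the origin on the work surface. World frame = base frame: x ahead of the robot, y to its left, z up, the work surface at z = 0. Lengths are in m, angles in rad, forces in N, time in s.
With the tool pointing down it reaches from about 0.35 to 0.975 m from the base axis. Payload 4.9 kg.
Tool frame: the origin (TCP) lies midway between the tips of the shut fingers; the grasp point (between the pads) lies 19 mm behind it (ctrl.hold_point_z is the distance from the TCP to the grasp point, in m); z points along the fingers, y is the line along which they close (so a half turn about z gives the same grasp; the last joint's range is limited). The gripper opens to 85 mm and grips with 20 to 120 N. Pads are 22 mm wide; open, the fingers measure 114 mm over their backs; the gripper's body (76 mm by 85 mm) begins 54 mm behind the grasp point. The pads swing forward as they close: fully open they stand 13 mm farther back than shut.
Start: joints at [1.217, 0.053, 1.613, -0, 1.476, -0.119], TCP at [0.145, 0.608, 0.231] pointing down, gripper open.
Joint ranges: [-3.01, 3.01], [-1.01, 2.22], [0.06, 2.58], [-1.02, 4.17], [0.09, 2.62], [-3.14, 3.14]. Speed limits (rad/s): [2.57, 2.57, 3.14, 3.14, 3.14, 3.14].

## Interface

Orientations are given as a rotation vector (axis times angle).
In Python, from station import status, viewer, finish_job, ctrl gives the robot as it stands.
- The arm moves only by the shell command python3 -m jog 'ROWS' [FORCE]. ROWS is JSON, a list of rows, each a list of 7 numbers: the turn, a rotation vector about the tool's x, y, z each as a share of 5 degrees, from -1 to 1, then the shift along the tool's x, y, z each as a share of 30 mm, from -1 to 1, then the opening, from -1 (shut) to 1 (fully open). A call has 1 to 5 rows; each row shifts and turns the commanded pose from where the row before left it, along the tool's axes as they then stand; what a row does not reach is not made up. A row lasts 1/8 s, in which the tool goes at most 62.5 mm and 10.7 degrees, less where a joint would pass 70% of its speed; a pose out of reach is approached as far as the arm can. A call with a number of a shift or a turn outside -1 to 1 is refused whole. A call with a gripper value outside its range is refused whole. The fingers move at their own pace and stop on an object; FORCE is the grip in N (left out, the last holds). Time passes only in rows, so rows that do not move let the fingers close. It gives the time, the measured TCP pose, the force, the opening and the grip force at its end, in the units of the state.
- status.get_obs(): the state, without advancing time (a new reading comes with each control period).
- viewer.get_image(name): name is "scene" or "top"; returns a dict with "img" (480x640x3 uint8, red, green, blue), "fovy" (degrees; the focal length in pixels is half the picture's height over the tangent of half this angle, whatever the lens; pixels are square), "cx", "cy" (the principal point, pixels), "rvec" (rotation vector, rad) and "tvec" (3), from world to camera coordinates, as OpenCV has them. Camera axes: x right, y down, z forward; pixel columns grow to the right and rows downward; lengths in m; the calibration is good to about 2 mm. A picture is of the moment at which its call begins. There is no depth.
- finish_job(): hands the job in; it is judged then, once.
The state is a dict: "t": time; "q": joint angles; "dq": joint speeds; "effort": joint torques, N m; "tool_pos": TCP position; "tool_rot": TCP orientation; "contact_force": force on the tool from outside, world axes, zero at the start; "wrist_torque": the same for the moment, N m; "opening": finger opening in m; "grip_force": force on a finger pad.
Only numpy, scipy, OpenCV 4.12 (cv2) and the standard library are available. Lean on these libraries where they do the work, as an engineer would, in place of code of your own. Each camera call takes 0.05 s, during which the arm holds its last target. There are 200 camera calls.

## Working session

There is one attempt and no reset: what is moved stays moved. The work goes in short steps, Python scripts to look and compute and a shell command to move; the robot and the scene stay as the last step left them, time stands still between calls to the robot, and variables do not carry over. Pictures are saved under pics/ and viewed, at most 10 in all, crops included, and the job is handed in when it is done.

```bash
mkdir -p pics; ls; python3 - <<'E'
from station import status, viewer, ctrl
import cv2,numpy as np,pickle
print(status.get_obs(), ctrl.hold_point_z)
for n in("scene","top"):
    d=viewer.get_image(n); pickle.dump(d,open(f"pics/{n}0.pkl","wb"))
    cv2.imwrite(f"pics/{n}0.png",d["img"][:,:,::-1]); print({k:d[k] for k in d if k!="img"})
E
```

```text
pics
{'t': 0.0, 'q': array([ 1.21701457e+00,  5.33440543e-02,  1.61434053e+00,  4.67473626e-05,
        1.47600515e+00, -1.18992219e-01]), 'dq': array([-0.00015831, -0.00058535, -0.00172513,  0.00186654, -0.00129125,
       -0.00085368]), 'effort': array([ 1.17150153e-04, -3.93675900e+01, -3.70179999e+01, -3.60272554e-05,
        7.06032763e-03, -5.71682392e-06]), 'tool_pos': array([0.14515676, 0.607249  , 0.23004317]), 'tool_rot': array([-0.36790398, -3.11943443,  0.00318481]), 'contact_force': array([ 0.17553461, -0.51002344,  0.26820986]), 'wrist_torque': array([0.06861263, 0.04724361, 0.0167006 ]), 'grip_force': 0.0, 'opening': 0.08519900694176459} 0.0187
{'fovy': 49.414295400394245, 'cx': 317.7069425791347, 'cy': 241.71811795079444, 'rvec': array([ 2.11154278,  1.38272027, -0.47552065]), 'tvec': array([-0.22555509, -0.2597374 ,  1.76639678])}
{'fovy': 48.17763165791518, 'cx': 312.8714796563201, 'cy': 246.79779921128085, 'rvec': array([ 2.16333774, -2.19000009,  0.13758138]), 'tvec': array([-0.00725632,  0.52793491,  1.30972403])}
```

View pics/scene0.png

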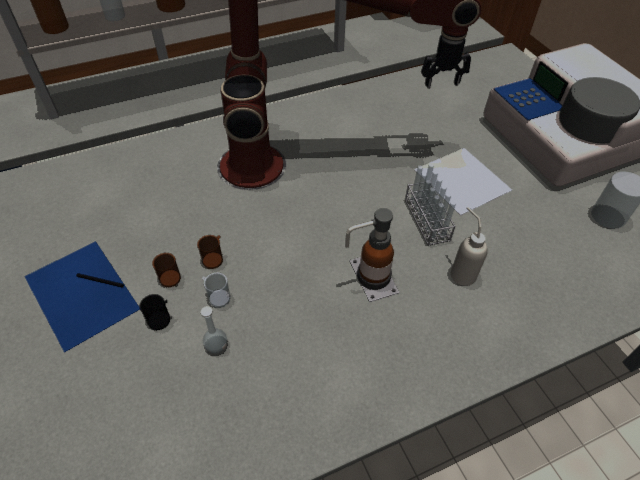

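View pics/top0.png

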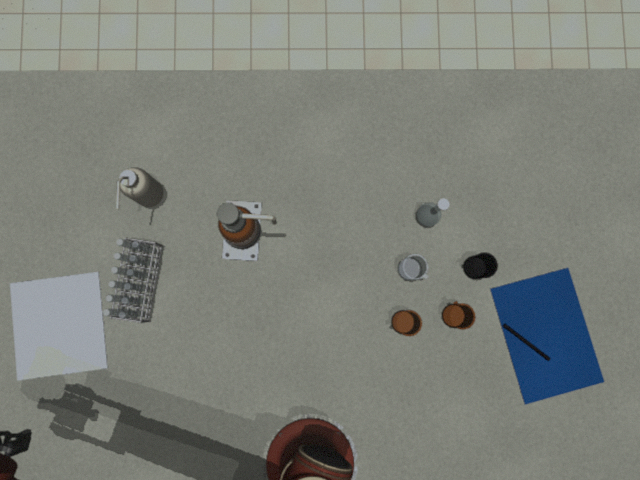

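Both views show the clear beaker at scene (217,290) / top (412,267). Things that could be mistaken for it:
- Black look-alike: scene (155,312) / top (480,266).
- Brown look-alikes: scene (167,270) and (210,250) / top (457,315) and (405,322).
- Flask: scene (215,340) / top (430,214).
- Large frosted cup: scene (617,200).

I choose the small clear one and check it in a close crop, together with the dispenser.

```bash
cat > h.py <<'E'
import numpy as np,cv2,pickle
from scipy.spatial.transform import Rotation as R
def load(n): return pickle.load(open(f"pics/{n}.pkl","rb"))
def K(d):
    f=240/np.tan(np.radians(d["fovy"])/2); return np.array([[f,0,d["cx"]],[0,f,d["cy"]],[0,0,1]])
def proj(d,P): return cv2.projectPoints(np.array(P,float).reshape(-1,1,3),d["rvec"],d["tvec"],K(d),None)[0][:,0]
def ray(d,u,v,z):
    M=cv2.Rodrigues(d["rvec"])[0]; c=-M.T@d["tvec"]; r=M.T@np.linalg.inv(K(d))@[u,v,1]
    return c+r*(z-c[2])/r[2]
def circ(x,y,z,r,n=60):
    a=np.linspace(0,2*np.pi,n); return np.c_[x+r*np.cos(a),y+r*np.sin(a),0*a+z]
E
python3 - <<'E'
from h import *
t=load("top0");s=load("scene0")
def crop(d,x,y,w,h,k): return cv2.resize(d["img"][y:y+h,x:x+w,::-1],None,fx=k,fy=k,interpolation=cv2.INTER_CUBIC)
a=crop(t,380,190,80,100,4)
b=crop(s,180,260,80,100,4)
cc=crop(t,210,185,80,50,5);e=crop(s,335,200,80,50,5)
L=np.hstack([a,b]); 
cv2.imwrite("pics/c1.png",L)
cv2.imwrite("pics/c2.png",np.vstack([np.hstack([crop(t,205,190,100,75,4),crop(s,335,200,100,75,4)])]))
for p in[(412,267)]:print(ray(t,*p,.08))
print(ray(t,231,215,.264),ray(s,383,213,.264))
E
```

```text
[ 0.47101102 -0.24931244  0.08      ]
[0.57043694 0.15883036 0.264     ] [0.56949955 0.16691941 0.264     ]
```

View pics/c1.png

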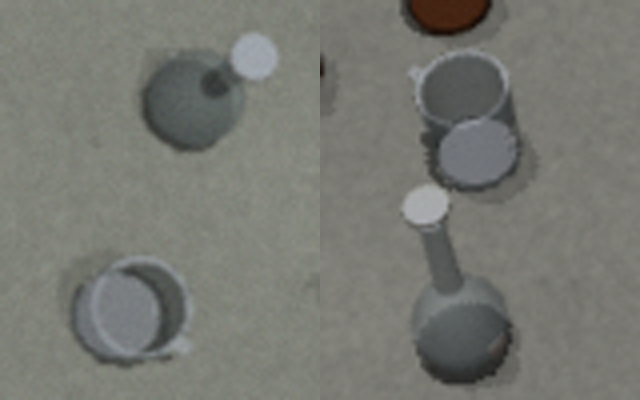

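View pics/c2.png

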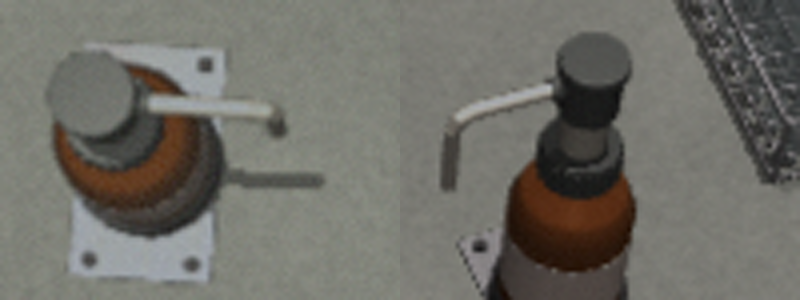

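The crop confirms the choice: a clear, open, straight beaker with a small lip. Its rim centre is at top (414.8,266.8) / scene (215.8,282.7), and the round flask stands apart. The pump head is at top (227.5,213.5) / scene (383.5,214.5), and the spout tip is near top (274,222) / scene (347,247).

```bash
python3 - <<'E'
from h import *
np.set_printoptions(precision=4,suppress=True)
t=load("top0");s=load("scene0")
for n,a,b,z in [("rim",(414.8,266.8),(215.8,282.7),.08),("floor",(411.5,267.8),(219.5,298),.003),("head",(227.5,213.5),(383.5,214.5),.264),("tip",(274.2,221.8),(347,246.5),.173),("bend",(273,216.5),(348.5,231),.246),("flasktop",(443.5,204),(206.5,311.3),.17)]:
    print(n,ray(t,*a,z),ray(s,*b,z))
# plate: white pixels in top
im=t["img"][190:270,205:285].astype(int); m=((im.min(2)>120)&(im[:,:,2]>=im[:,:,0])).astype(np.uint8)
c=max(cv2.findContours(m,0,2)[0],key=cv2.contourArea); print(cv2.minAreaRect(c), cv2.contourArea(c))
# plate corners clicked/holes from crop c2 : (205,65),(192,264),(89,260)
for h in[(205,65),(192,264),(89,260)]:print(ray(t,205+h[0]/4,190+h[1]/4,.004))
E
```

```text
rim [ 0.4714 -0.2561  0.08  ] [ 0.4747 -0.2555  0.08  ]
floor [ 0.4741 -0.2639  0.003 ] [ 0.4722 -0.2555  0.003 ]
head [0.5736 0.166  0.264 ] [0.5744 0.1657 0.264 ]
tip [0.5694 0.0748 0.173 ] [0.566  0.0761 0.173 ]
bend [0.5694 0.0735 0.246 ] [0.5748 0.0714 0.246 ]
flasktop [ 0.6066 -0.3068  0.17  ] [ 0.6079 -0.305   0.17  ]
((35.22759246826172, 60.26896667480469), (36.04174041748047, 19.76482391357422), 4.763641834259033) 433.5
[0.636  0.1289 0.004 ]
[0.5087 0.1374 0.004 ]
[0.5119 0.2023 0.004 ]
```

```bash
cat >> h.py <<'E'
U=np.array([.055,.9985,0])           # horizontal direction spout->bottle
def Rt(tilt,u=U):
    c,s=np.cos(np.radians(tilt)),np.sin(np.radians(tilt))
    z=u*s+np.array([0,0,-c]); y=np.array([u[1],-u[0],0]); return np.c_[np.cross(y,z),y,z]
def plan(P,Q,way=[],g=1,n=None):
    """rows from measured pose to tcp P, rotation Q via ways (positions); rotation spread by length"""
    from station import status
    o=status.get_obs(); p=o["tool_pos"]; q=R.from_rotvec(o["tool_rot"])
    pts=[p]+[np.array(w) for w in way]+[np.array(P)]
    L=np.r_[0,np.cumsum([np.linalg.norm(b-a) for a,b in zip(pts,pts[1:])])]
    rv=(q.inv()*R.from_matrix(Q)).as_rotvec()
    if n is None:
        n=1
    while True:
        s=np.linspace(0,1,n+1); pos=np.c_[[np.interp(s*L[-1],L,np.array(pts)[:,i]) for i in range(3)]].T
        rows=[]
        for i in range(n):
            Ri=q*R.from_rotvec(rv*s[i]); rows.append(np.r_[np.degrees(rv)/n/5,Ri.inv().apply(pos[i+1]-pos[i])/.03])
        rows=np.array(rows)
        if abs(rows).max()<=.97: break
        n+=1
    print("t",round(o["t"],2),"n",n,"F",o["contact_force"].round(1),"op",round(o["opening"],4),"p",p.round(4))
    for i in range(0,n,5): print("["+",".join("["+",".join(f"{v:.2f}".replace("-0.00","0") for v in r)+f",{g}]" for r in rows[i:i+5])+"]")
E
python3 - <<'E'
from h import *
Q=Rt(45);d=Q[:,2]; P=np.array([.473,-.2555,.052])+(.0187-.12)*d
print(P); plan(P,Q,[(.345,.12,.28)])
E
```

```text
[ 0.46906035 -0.32702247  0.12362992]
t 0.1 n 34 F [-0.7  0.8 -0.3] op 0.0855 p [0.1452 0.6073 0.2302]
[[-0.18,0.22,0.44,-0.58,-0.81,-0.09,1],[-0.18,0.22,0.44,-0.61,-0.78,-0.12,1],[-0.18,0.22,0.44,-0.64,-0.76,-0.14,1],[-0.18,0.22,0.44,-0.66,-0.73,-0.17,1],[-0.18,0.22,0.44,-0.69,-0.70,-0.19,1]]
[[-0.18,0.22,0.44,-0.71,-0.67,-0.21,1],[-0.18,0.22,0.44,-0.73,-0.64,-0.24,1],[-0.18,0.22,0.44,-0.75,-0.61,-0.26,1],[-0.18,0.22,0.44,-0.77,-0.57,-0.29,1],[-0.18,0.22,0.44,-0.78,-0.54,-0.31,1]]
[[-0.18,0.22,0.44,-0.80,-0.50,-0.33,1],[-0.18,0.22,0.44,-0.81,-0.46,-0.36,1],[-0.18,0.22,0.44,-0.82,-0.43,-0.38,1],[-0.18,0.22,0.44,-0.83,-0.39,-0.40,1],[-0.18,0.22,0.44,-0.83,-0.35,-0.42,1]]
[[-0.18,0.22,0.44,-0.84,-0.31,-0.45,1],[-0.18,0.22,0.44,-0.84,-0.27,-0.47,1],[-0.18,0.22,0.44,-0.87,-0.28,-0.35,1],[-0.18,0.22,0.44,-0.93,-0.35,-0.11,1],[-0.18,0.22,0.44,-0.94,-0.31,-0.14,1]]
[[-0.18,0.22,0.44,-0.95,-0.27,-0.16,1],[-0.18,0.22,0.44,-0.95,-0.23,-0.18,1],[-0.18,0.22,0.44,-0.96,-0.19,-0.20,1],[-0.18,0.22,0.44,-0.96,-0.15,-0.23,1],[-0.18,0.22,0.44,-0.96,-0.11,-0.25,1]]
[[-0.18,0.22,0.44,-0.96,-0.07,-0.27,1],[-0.18,0.22,0.44,-0.96,-0.03,-0.29,1],[-0.18,0.22,0.44,-0.95,0.02,-0.30,1],[-0.18,0.22,0.44,-0.94,0.06,-0.32,1],[-0.18,0.22,0.44,-0.93,0.10,-0.34,1]]
[[-0.18,0.22,0.44,-0.92,0.14,-0.35,1],[-0.18,0.22,0.44,-0.91,0.18,-0.37,1],[-0.18,0.22,0.44,-0.90,0.22,-0.38,1],[-0.18,0.22,0.44,-0.88,0.26,-0.40,1]]
```

```bash

python3 -m jog '[[-0.2,0.2,0.4,-0.6,-0.8,-0.1,1],[-0.2,0.2,0.4,-0.6,-0.8,-0.1,1],[-0.2,0.2,0.4,-0.65,-0.75,-0.15,1],[-0.2,0.2,0.4,-0.65,-0.75,-0.15,1],[-0.2,0.2,0.4,-0.7,-0.7,-0.2,1]]'
python3 -m jog '[[-0.2,0.2,0.4,-0.7,-0.7,-0.2,1],[-0.2,0.2,0.45,-0.75,-0.65,-0.25,1],[-0.2,0.2,0.45,-0.75,-0.6,-0.25,1],[-0.2,0.2,0.45,-0.75,-0.6,-0.3,1],[-0.2,0.2,0.45,-0.8,-0.55,-0.3,1]]'
python3 - <<'E'
from h import *
from station import status
o=status.get_obs(); print(o["q"].round(3))
Q=Rt(45);d=Q[:,2]; P=np.array([.473,-.2555,.052])+(.0187-.12)*d
plan(P,Q,[(.345,.12,.28),(.43,-.23,.25)])
E
```

```text
t: 0.72
tool_pos: [0.2034, 0.4681, 0.2444]
tool_rot: [-0.624, -2.997, -0.148]
contact_force: [1.4, 0.3, 0.4]
opening: 0.0853
grip_force: 0.0
t: 1.35
tool_pos: [0.2615, 0.3291, 0.258]
tool_rot: [-0.885, -2.84, -0.287]
contact_force: [0.4, -0.5, 1.5]
opening: 0.0855
grip_force: 0.0
[ 0.557 -0.57   2.095  0.242  1.57  -0.404]
t 1.35 n 26 F [ 0.4 -0.5  1.5] op 0.0855 p [0.2615 0.3291 0.258 ]
[[-0.16,0.20,0.42,-0.76,-0.50,-0.32,1],[-0.16,0.20,0.42,-0.77,-0.47,-0.34,1],[-0.16,0.20,0.42,-0.78,-0.44,-0.36,1],[-0.16,0.20,0.42,-0.79,-0.40,-0.38,1],[-0.16,0.20,0.42,-0.79,-0.37,-0.40,1]]
[[-0.16,0.20,0.42,-0.80,-0.33,-0.42,1],[-0.16,0.20,0.42,-0.80,-0.30,-0.44,1],[-0.16,0.20,0.42,-0.81,-0.29,-0.43,1],[-0.16,0.20,0.42,-0.83,-0.38,-0.32,1],[-0.16,0.20,0.42,-0.83,-0.34,-0.34,1]]
[[-0.16,0.20,0.42,-0.84,-0.31,-0.36,1],[-0.16,0.20,0.42,-0.84,-0.27,-0.38,1],[-0.16,0.20,0.42,-0.84,-0.24,-0.40,1],[-0.16,0.20,0.42,-0.85,-0.20,-0.42,1],[-0.16,0.20,0.42,-0.84,-0.16,-0.44,1]]
[[-0.16,0.20,0.42,-0.84,-0.12,-0.45,1],[-0.16,0.20,0.42,-0.84,-0.09,-0.47,1],[-0.16,0.20,0.42,-0.83,-0.05,-0.48,1],[-0.16,0.20,0.42,-0.82,-0.01,-0.50,1],[-0.16,0.20,0.42,-0.81,0.02,-0.51,1]]
[[-0.16,0.20,0.42,-0.89,0.07,-0.03,1],[-0.16,0.20,0.42,-0.94,0.10,0.20,1],[-0.16,0.20,0.42,-0.94,0.13,0.19,1],[-0.16,0.20,0.42,-0.93,0.16,0.17,1],[-0.16,0.20,0.42,-0.93,0.20,0.16,1]]
[[-0.16,0.20,0.42,-0.93,0.23,0.14,1]]
```

Tracks well; q4 goes positive (the wide side). Continue.

```bash

python3 -m jog '[[-0.15,0.2,0.4,-0.75,-0.5,-0.3,1],[-0.15,0.2,0.4,-0.75,-0.45,-0.35,1],[-0.15,0.2,0.4,-0.8,-0.45,-0.35,1],[-0.15,0.2,0.4,-0.8,-0.4,-0.4,1],[-0.15,0.2,0.4,-0.8,-0.35,-0.4,1]]' | head -2
python3 -m jog '[[-0.15,0.2,0.45,-0.8,-0.35,-0.4,1],[-0.15,0.2,0.45,-0.8,-0.3,-0.45,1],[-0.15,0.2,0.45,-0.8,-0.3,-0.45,1],[-0.15,0.2,0.45,-0.85,-0.4,-0.3,1],[-0.15,0.2,0.45,-0.85,-0.35,-0.35,1]]' | head -2
python3 -m jog '[[-0.15,0.2,0.4,-0.85,-0.3,-0.35,1],[-0.15,0.2,0.4,-0.85,-0.25,-0.4,1],[-0.15,0.2,0.4,-0.85,-0.25,-0.4,1],[-0.15,0.2,0.4,-0.85,-0.2,-0.4,1],[-0.15,0.2,0.4,-0.85,-0.15,-0.45,1]]' |head -2
python3 - <<'E'
from h import *
from station import status
o=status.get_obs(); print(o["q"].round(3))
Q=Rt(45);d=Q[:,2]; P=np.array([.473,-.2555,.052])+(.0187-.12)*d
plan(P,Q,[(.43,-.23,.25),(.465,-.32,.2)])
E
```

```text
t: 1.98
tool_pos: [0.3164, 0.1963, 0.2717]
t: 2.6
tool_pos: [0.3612, 0.0585, 0.2741]
t: 3.22
tool_pos: [0.397, -0.0818, 0.2632]
[-0.649 -0.295  1.95   0.39   1.898 -1.002]
t 3.23 n 12 F [0.8 0.8 0.5] op 0.0856 p [ 0.397  -0.0818  0.2632]
[[-0.16,0.20,0.39,-0.82,-0.15,-0.43,1],[-0.16,0.20,0.39,-0.82,-0.11,-0.45,1],[-0.16,0.20,0.39,-0.81,-0.08,-0.46,1],[-0.16,0.20,0.39,-0.81,-0.05,-0.48,1],[-0.16,0.20,0.39,-0.80,-0.01,-0.49,1]]
[[-0.16,0.20,0.39,-0.87,0.08,-0.29,1],[-0.16,0.20,0.39,-0.91,0.15,-0.16,1],[-0.16,0.20,0.39,-0.90,0.18,-0.18,1],[-0.16,0.20,0.39,-0.89,0.21,-0.19,1],[-0.16,0.20,0.39,-0.74,0.07,0.41,1]]
[[-0.16,0.20,0.39,-0.70,0.02,0.62,1],[-0.16,0.20,0.39,-0.71,0.04,0.61,1]]
```

```bash

python3 -m jog '[[-0.15,0.2,0.4,-0.8,-0.15,-0.45,1],[-0.15,0.2,0.4,-0.8,-0.1,-0.45,1],[-0.15,0.2,0.4,-0.8,-0.1,-0.45,1],[-0.15,0.2,0.4,-0.8,-0.05,-0.5,1],[-0.15,0.2,0.4,-0.8,0,-0.5,1]]' | head -2
python3 -m jog '[[-0.15,0.2,0.4,-0.85,0.1,-0.3,1],[-0.15,0.2,0.4,-0.9,0.15,-0.15,1],[-0.15,0.2,0.4,-0.9,0.2,-0.2,1],[-0.15,0.2,0.4,-0.9,0.2,-0.2,1],[-0.15,0.2,0.4,0,0,0,1]]' | head -2
python3 - <<'E'
from h import *
from station import status,viewer
o=status.get_obs(); print(o["q"].round(3))
Q=Rt(45);d=Q[:,2]; P=np.array([.473,-.2555,.052])+(.0187-.12)*d
plan(P,Q)
d=viewer.get_image("scene");cv2.imwrite("pics/s1.png",d["img"][150:400,100:400,::-1].repeat(2,0).repeat(2,1))
E
```

```text
t: 3.85
tool_pos: [0.4273, -0.218, 0.2534]
t: 4.47
tool_pos: [0.4622, -0.3124, 0.2057]
[-0.936  0.264  1.551  0.447  1.939 -0.921]
t 4.47 n 3 F [-0.2  1.1  0.6] op 0.0852 p [ 0.4622 -0.3124  0.2057]
[[-0.16,0.12,0.20,-0.74,0.07,0.55,1],[-0.16,0.12,0.20,-0.75,0.07,0.55,1],[-0.16,0.12,0.20,-0.75,0.08,0.54,1]]
```

View pics/s1.png

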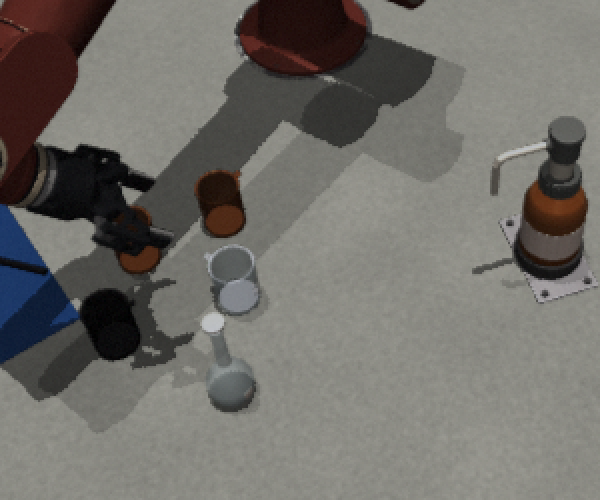

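The gripper, crop (130,210), leans to the right of the beaker at crop (235,275), well above the brown and black look-alikes. I'll go to the pre-grasp pose now.

```bash

python3 -m jog '[[-0.15,0.1,0.2,-0.75,0.05,0.55,1],[-0.15,0.1,0.2,-0.75,0.1,0.55,1],[-0.15,0.15,0.2,-0.75,0.1,0.55,1],[0,0,0,0,0,0,1]]' | head -2
python3 - <<'E'
from h import *
Q=Rt(45);d=Q[:,2]; P=np.array([.473,-.2555,.052])+.0187*d
plan(P,Q,n=6)
E
```

```text
t: 5.03
tool_pos: [0.4691, -0.3251, 0.1218]
t 5.03 n 6 F [-0.8  0.7 -0.3] op 0.085 p [ 0.4691 -0.3251  0.1218]
[[-0.01,0.00,0.00,0,0.00,0.65,1],[-0.01,0.00,0.00,0,0.00,0.65,1],[-0.01,0.00,0.00,0,0.00,0.65,1],[-0.01,0.00,0.00,0,0.00,0.65,1],[-0.01,0.00,0.00,0,0.00,0.65,1]]
[[-0.01,0.00,0.00,0,0.00,0.65,1]]
```

```bash

python3 -m jog '[[0,0,0,0,0,0.65,1],[0,0,0,0,0,0.65,1],[0,0,0,0,0,0.65,1],[0,0,0,0,0,0.65,1],[0,0,0,0,0,0.65,1]]'
python3 -m jog '[[0,0,0,0,0,0.65,1],[0,0,0,0,0,0,1]]'
python3 - <<'E'
from h import *
from station import viewer
for n in("scene","top"):
    d=viewer.get_image(n); x,y=(150,220) if n=="scene" else (370,190)
    c=cv2.resize(d["img"][y:y+120,x:x+110,::-1],None,fx=3.5,fy=3.5); L=c if n=="scene" else np.hstack([L,c])
cv2.imwrite("pics/g1.png",L)
E
```

```text
t: 5.65
tool_pos: [0.4742, -0.2573, 0.0551]
tool_rot: [-1.814, -1.725, -0.748]
contact_force: [1.1, -0.2, -0.0]
opening: 0.0854
grip_force: 0.0
t: 5.9
tool_pos: [0.4741, -0.2429, 0.0406]
tool_rot: [-1.812, -1.723, -0.747]
contact_force: [-0.1, -0.8, -0.1]
opening: 0.0854
grip_force: 0.0
```

View pics/g1.png

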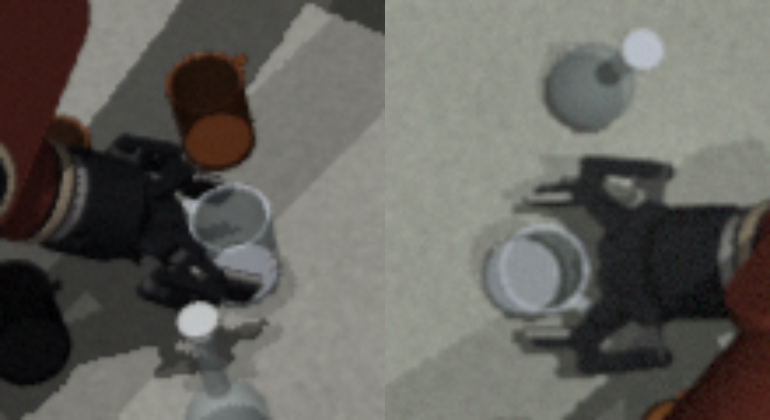

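The fingers straddle the beaker: rim at right crop (545,265), fingers at y≈190 and 330. Nothing else is touched, so I close.

```bash

python3 -m jog '[[0,0,0,0,0,0,0],[0,0,0,0,0,0,-0.2],[0,0,0,0,0,0,-1],[0,0,0,0,0,0,-1],[0,0,0,0,0,0,-1]]' 35
python3 -m jog '[[0,0,0,0,0,0,-1],[0,0,0,0,0,0,-1],[0,0,0,0,0,0,-1]]'
```

```text
t: 6.62
tool_pos: [0.4756, -0.2458, 0.0432]
tool_rot: [-1.816, -1.727, -0.749]
contact_force: [-1.0, -3.0, 5.6]
opening: 0.0594
grip_force: 38.2
t: 7.0
tool_pos: [0.4756, -0.2458, 0.0432]
tool_rot: [-1.815, -1.727, -0.749]
contact_force: [-0.3, -4.1, 6.0]
opening: 0.0598
grip_force: 38.2
```

```bash

python3 -m jog '[[0,0,0,0.15,0,-0.15,-1],[0,0,0,0.25,0,-0.25,-1],[0,0,0,0.3,0,-0.3,-1],[0,0,0,0.3,0,-0.3,-1],[0,0,0,0,0,0,-1]]'
python3 - <<'E'
from h import *
from station import viewer
for n in("scene","top"):
    d=viewer.get_image(n); pickle.dump(d,open(f"pics/{n}L.pkl","wb")); x,y=(150,210) if n=="scene" else (370,210)
    c=cv2.resize(d["img"][y:y+110,x:x+100,::-1],None,fx=4,fy=4); L=c if n=="scene" else np.hstack([L,c])
cv2.imwrite("pics/g2.png",L)
E
```

```text
t: 7.62
tool_pos: [0.4755, -0.2453, 0.0861]
tool_rot: [-1.816, -1.728, -0.749]
contact_force: [0.8, 0.6, -0.2]
opening: 0.059
grip_force: 37.8
```

View pics/g2.png

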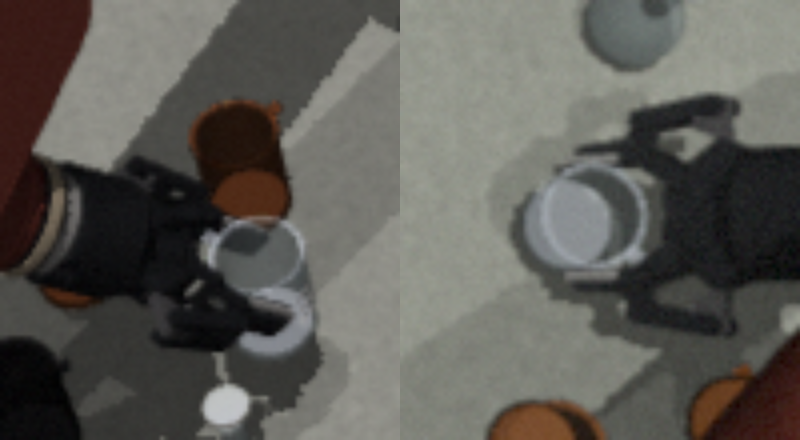

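The beaker is held, with the rim at top (418.5,264) / scene (214.8,273.5) and the floor at top (412,265.5) / scene (218,290.5). I check its tilt and position before the transport.

```bash
cat >> h.py <<'E'
def tri(t,s,a,b):
    def PM(d): return K(d)@np.c_[cv2.Rodrigues(d["rvec"])[0],d["tvec"]]
    X=cv2.triangulatePoints(PM(t),PM(s),np.array(a,float).reshape(2,1),np.array(b,float).reshape(2,1))[:,0]; return X[:3]/X[3]
E
python3 - <<'E'
from h import *
t=load("topL");s=load("sceneL");t0=load("top0");s0=load("scene0")
r=tri(t,s,(418.5,264),(214.8,273.5));f=tri(t,s,(412,265.5),(218,290.5));print("now",r,f)
print("before",tri(t0,s0,(414.8,266.8),(215.8,282.7)),tri(t0,s0,(411.5,267.8),(219.5,298)))
print("tip",tri(t0,s0,(274.2,221.8),(347,246.5)),"head",tri(t0,s0,(227.5,213.5),(383.5,214.5)))
from station import status
o=status.get_obs();Q=R.from_rotvec(o["tool_rot"]).as_matrix();print("z",Q[:,2],"y",Q[:,1])
off=np.array([.4735,-.2545,0])-o["tool_pos"]; print(off)
tgt=np.array([.569,.0745,0]); P=o["tool_pos"]+tgt-np.array([.4735,-.2545,0]); P[2]=.086
plan(P,Rt(45),[o["tool_pos"]+[0.005,.08,0]],g=-1)
E
```

```text
now [ 0.475597   -0.25429157  0.12207577] [ 0.47709661 -0.25568965  0.04678027]
before [ 0.47188894 -0.25602711  0.0766205 ] [ 0.47482025 -0.25922434  0.00945107]
tip [0.56878528 0.07457472 0.17702355] head [0.57376204 0.1661184  0.26321418]
z [ 0.0377199   0.70218665 -0.71099305] y [ 0.99868486 -0.05121297  0.002404  ]
[-0.00139243 -0.00984744 -0.08468751]
t 7.72 n 9 F [-0.5  0.2 -1.1] op 0.0597 p [ 0.4749 -0.2447  0.0847]
[[0,0.01,0.01,0.91,0.01,0.90,-1],[0,0.01,0.01,0.91,0.01,0.90,-1],[0,0.01,0.01,0.88,0.34,0.86,-1],[0,0.01,0.01,0.87,0.37,0.86,-1],[0,0.01,0.01,0.87,0.37,0.86,-1]]
[[0,0.01,0.01,0.87,0.37,0.86,-1],[0,0.01,0.01,0.87,0.37,0.86,-1],[0,0.01,0.01,0.87,0.37,0.86,-1],[0,0.01,0.01,0.87,0.37,0.86,-1]]
```

```bash

python3 -m jog '[[0,0,0,0.4,0,0.4,-1],[0,0,0,0.7,0,0.7,-1],[0,0,0,0.9,0.2,0.9,-1],[0,0,0,0.9,0.4,0.9,-1],[0,0,0,0.85,0.4,0.85,-1]]' | head -2
python3 -m jog '[[0,0,0,0.85,0.4,0.85,-1],[0,0,0,0.85,0.4,0.85,-1],[0,0,0,0.85,0.4,0.85,-1],[0,0,0,0.6,0.3,0.6,-1],[0,0,0,0.3,0.2,0.3,-1]]' | head -2
python3 -m jog '[[0,0,0,0,0,0,-1]]'
python3 - <<'E'
from h import *
plan([.5697,.0842,.086],Rt(45),g=-1)
E
```

```text
t: 8.35
tool_pos: [0.5125, -0.0847, 0.0832]
t: 8.98
tool_pos: [0.5705, 0.0585, 0.0825]
t: 9.1
tool_pos: [0.5709, 0.0572, 0.0828]
tool_rot: [-1.813, -1.726, -0.747]
contact_force: [0.1, -0.3, -1.1]
opening: 0.0595
grip_force: 37.8
t 9.1 n 1 F [ 0.1 -0.3 -1.1] op 0.0595 p [0.5709 0.0572 0.0828]
[[-0.03,0.06,0.06,0.71,-0.09,0.56,-1]]
```

```bash

python3 -m jog '[[0,0,0,0.3,-0.05,0.25,-1],[0,0,0,0.35,-0.05,0.3,-1],[0,0,0,-0.2,0,0.2,-1],[0,0,0,-0.2,0,0.2,-1],[0,0,0,-0.2,0,0.2,-1]]' | head -2
python3 -m jog '[[0,0,0,-0.1,0,0.1,-1],[0,0,0,-0.05,0,0.05,-1],[0,0,0,0,0,0,-1]]'
python3 - <<'E'
from h import *
from station import viewer
t=viewer.get_image("top");s=viewer.get_image("scene")
for n,d in(("topP",t),("sceneP",s)): pickle.dump(d,open(f"pics/{n}.pkl","wb"))
c=[cv2.resize(d["img"][y:y+110,x:x+100,::-1],None,fx=4,fy=4) for d,x,y in((s,300,190),(t,220,180))]
cv2.imwrite("pics/p1.png",np.hstack(c)); plan([.5697,.0842,.05],Rt(45),g=-1)
E
```

```text
t: 9.72
tool_pos: [0.5696, 0.0815, 0.0588]
t: 10.1
tool_pos: [0.5698, 0.0817, 0.0533]
tool_rot: [-1.814, -1.725, -0.748]
contact_force: [-0.5, -0.4, -0.7]
opening: 0.0596
grip_force: 37.8
t 10.2 n 1 F [-1.2 -0.7  0.3] op 0.0593 p [0.57   0.0817 0.0536]
[[-0.01,0.06,0.05,-0.03,-0.01,0.14,-1]]
```

View pics/p1.png

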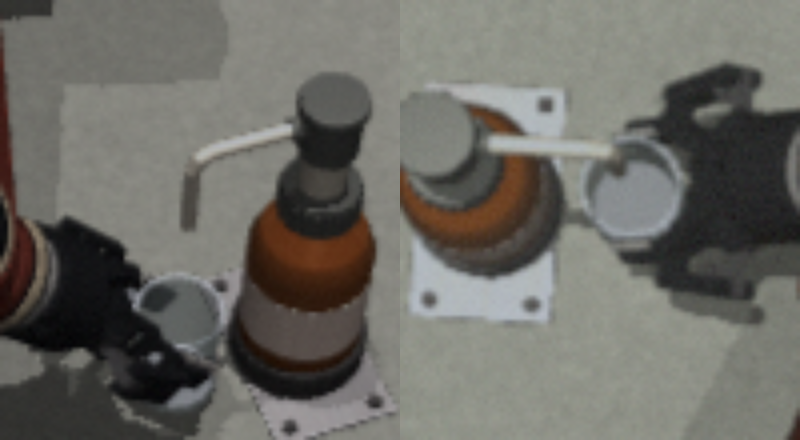

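The beaker is just above the bench, with its rim at top (278.5,227) / scene (344.8,268). I compare that with the tip axis.

```bash
python3 - <<'E'
from h import *
t=load("topP");s=load("sceneP")
print(ray(t,278.5,227,.09),ray(s,344.8,268,.09),tri(t,s,(278.5,227),(344.8,268)))
E
```

```text
[0.56957955 0.06885955 0.09      ] [0.57191028 0.07189438 0.09      ] [0.57047085 0.07056497 0.08868041]
```

```bash

python3 -m jog '[[0,0,0,0.05,-0.02,0.1,-1],[0,0,0,-0.03,0,0.08,-1],[0,0,0,-0.06,0,0.06,-1],[0,0,0,-0.04,0,0.04,-1],[0,0,0,0,0,0,-1]]'
python3 -m jog '[[0,0,0,-0.03,0,0.03,-1],[0,0,0,0,0,0,-1]]'
```

```text
t: 10.82
tool_pos: [0.5693, 0.086, 0.0454]
tool_rot: [-1.814, -1.725, -0.748]
contact_force: [0.3, -0.2, -0.6]
opening: 0.0595
grip_force: 37.8
t: 11.08
tool_pos: [0.5694, 0.086, 0.0444]
tool_rot: [-1.814, -1.725, -0.748]
contact_force: [-0.8, 1.1, -0.3]
opening: 0.0597
grip_force: 37.8
```

```bash

for i in 1; do python3 -m jog '[[0,0,0,-0.02,0,0.02,-1],[0,0,0,0,0,0,-1]]' | sed -n '2p;4p'
python3 -m jog '[[0,0,0,-0.02,0,0.02,-1],[0,0,0,0,0,0,-1]]'| sed -n '2p;4p'
python3 -m jog '[[0,0,0,-0.02,0,0.02,-1],[0,0,0,0,0,0,-1]]'| sed -n '2p;4p'; done
```

```text
tool_pos: [0.5694, 0.086, 0.0435]
contact_force: [-0.8, 0.1, 0.4]
tool_pos: [0.5695, 0.086, 0.0431]
contact_force: [-0.4, -0.3, 1.4]
tool_pos: [0.5696, 0.0861, 0.0431]
contact_force: [-2.3, -1.6, 6.2]
```

```bash

python3 -m jog '[[0,0,0,0.015,0,-0.015,-1],[0,0,0,0,0,0,0.5],[0,0,0,0,0,0,0.8],[0,0,0,0,0,0,1],[0,0,0,0,0,0,1]]' 20
python3 - <<'E'
from h import *
from station import viewer
t=viewer.get_image("top");s=viewer.get_image("scene")
for n,d in(("topR",t),("sceneR",s)): pickle.dump(d,open(f"pics/{n}.pkl","wb"))
c=[cv2.resize(d["img"][y:y+110,x:x+100,::-1],None,fx=4,fy=4) for d,x,y in((s,300,200),(t,220,180))]
cv2.imwrite("pics/p2.png",np.hstack(c)); plan([.5697,.0842,.05],Rt(45),g=-1)
E
```

```text
t: 12.45
tool_pos: [0.5694, 0.086, 0.0423]
tool_rot: [-1.814, -1.725, -0.748]
contact_force: [-0.1, 0.6, -1.1]
opening: 0.0855
grip_force: 0.0
t 12.55 n 1 F [-0.2  0.  -0.1] op 0.0856 p [0.5694 0.086  0.0424]
[[-0.01,0.06,0.05,0.14,0.01,-0.22,-1]]
```

View pics/p2.png

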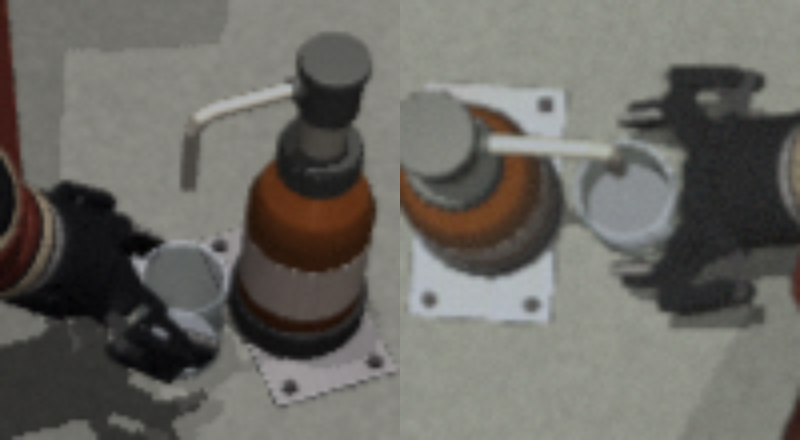

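The beaker is released and standing, with its rim at top (277.3,228.5) / scene (346,270.3), under the spout. I retract along the tool axis.

```bash

python3 -m jog '[[0,0,0,0,0,-0.3,1],[0,0,0,0,0,-0.6,1],[0,0,0,0,0,-0.9,1],[0,0,0,0,0,-0.9,1],[0,0,0,0,0,-0.9,1]]' | head -2
python3 -m jog '[[0,0,0,0,0,-0.9,1],[0,0,0,0,0,-0.2,1]]' | sed -n '2p;4p'
python3 - <<'E'
from h import *
from station import status
t=load("topR");s=load("sceneR")
print(ray(t,277.3,228.5,.08),ray(s,346,270.3,.08))
o=status.get_obs(); print(o["q"].round(3))
plan([.574,.166,.33],Rt(0),[(.56,-.01,.30)],g=-1)
E
```

```text
t: 13.18
tool_pos: [0.5656, 0.0085, 0.1211]
tool_pos: [0.5654, -0.0152, 0.1452]
contact_force: [0.2, 0.2, -0.2]
[0.56741605 0.07218816 0.08      ] [0.57367113 0.07519026 0.08      ]
[-0.49   0.136  1.817  0.692  1.577 -0.576]
t 13.43 n 12 F [ 0.2  0.2 -0.2] op 0.0849 p [ 0.5654 -0.0152  0.1452]
[[0.01,-0.74,0.00,0.67,-0.03,-0.64,-1],[0.01,-0.74,0.00,0.63,-0.03,-0.68,-1],[0.01,-0.74,0.00,0.58,-0.03,-0.72,-1],[0.01,-0.74,0.00,0.54,-0.03,-0.76,-1],[0.01,-0.74,0.00,0.49,-0.03,-0.79,-1]]
[[0.01,-0.74,0.00,0.63,-0.01,-0.35,-1],[0.01,-0.74,0.00,0.91,0.02,0.20,-1],[0.01,-0.74,0.00,0.92,0.02,0.14,-1],[0.01,-0.74,0.00,0.92,0.02,0.08,-1],[0.01,-0.74,0.00,0.93,0.02,0.02,-1]]
[[0.01,-0.74,0.00,0.93,0.02,-0.04,-1],[0.01,-0.74,0.00,0.92,0.02,-0.10,-1]]
```

```bash

python3 -m jog '[[0,-0.75,0,0.65,0,-0.65,-1],[0,-0.75,0,0.65,0,-0.7,-1],[0,-0.75,0,0.6,0,-0.7,-1],[0,-0.75,0,0.55,0,-0.75,-1],[0,-0.75,0,0.5,0,-0.8,-1]]' | head -2
python3 -m jog '[[0,-0.75,0,0.6,0,-0.35,-1],[0,-0.75,0,0.9,0,0.2,-1],[0,-0.75,0,0.9,0,0.15,-1],[0,-0.75,0,0.9,0,0.1,-1],[0,-0.75,0,0.9,0,0,-1]]' | head -2
python3 -m jog '[[0,-0.75,0,0.9,0,0,-1],[0,-0.75,0,0.9,0,-0.1,-1],[0,0,0,0,0,0,-1]]'
python3 - <<'E'
from h import *
plan([.574,.166,.28],Rt(0),g=-1)
E
```

```text
t: 14.05
tool_pos: [0.5636, -0.0076, 0.2832]
t: 14.68
tool_pos: [0.5696, 0.1122, 0.3178]
t: 15.05
tool_pos: [0.5724, 0.1671, 0.3259]
tool_rot: [2.27, 2.165, -0.003]
contact_force: [0.5, -0.3, -0.7]
opening: -0.0003
grip_force: 0.0
t 15.05 n 2 F [ 0.5 -0.3 -0.7] op -0.0003 p [0.5724 0.1671 0.3259]
[[0.01,0.03,0.05,-0.01,0.03,0.76,-1],[0.01,0.03,0.05,-0.02,0.03,0.76,-1]]
```

```bash

python3 -m jog '[[0,0,0,0,0.05,0.8,-1],[0,0,0,0,0,0.8,-1],[0,0,0,0,0,0.2,-1],[0,0,0,0,0,0,-1]]'| sed -n '2p;4p'
python3 -m jog '[[0,0,0,0,0,0.2,-1],[0,0,0,0,0,0.1,-1],[0,0,0,0,0,0,-1]]'| sed -n '2p;4p'
python3 -m jog '[[0,0,0,0,0,0.1,-1],[0,0,0,0,0,0.1,-1],[0,0,0,0,0,0,-1]]' | sed -n '1,4p'
```

```text
tool_pos: [0.5743, 0.1637, 0.2718]
contact_force: [-0.5, -0.3, -0.1]
tool_pos: [0.5748, 0.1643, 0.2638]
contact_force: [0.0, 0.1, 2.4]
t: 16.3
tool_pos: [0.5747, 0.1643, 0.2571]
tool_rot: [2.274, 2.16, -0.002]
contact_force: [0.0, -0.7, 3.0]
```

```bash

python3 -m jog '[[0,0,0,0,0,0.1,-1],[0,0,0,0,0,0.07,-1],[0,0,0,0,0,0,-1]]'| sed -n '2p;4p'
python3 -m jog '[[0,0,0,0,0,0.05,-1],[0,0,0,0,0,0,-1]]'| sed -n '2p;4p'
python3 -m jog '[[0,0,0,0,0,0.05,-1],[0,0,0,0,0,0,-1]]'| sed -n '1,4p'
```

```text
tool_pos: [0.5747, 0.1643, 0.2519]
contact_force: [1.5, -0.5, 4.3]
tool_pos: [0.5747, 0.1643, 0.2505]
contact_force: [2.7, -0.8, 3.8]
t: 17.18
tool_pos: [0.5746, 0.1643, 0.2489]
tool_rot: [2.274, 2.16, -0.003]
contact_force: [2.2, -1.6, 4.5]
```

```bash

python3 -m jog '[[0,0,0,0,0,0.04,-1],[0,0,0,0,0,0,-1]]'| sed -n '2p;4p'
python3 -m jog '[[0,0,0,0,0,0.04,-1],[0,0,0,0,0,0,-1]]'| sed -n '2p;4p'
```

```text
tool_pos: [0.5746, 0.1643, 0.2478]
contact_force: [2.8, 0.5, 5.3]
tool_pos: [0.5747, 0.1643, 0.2466]
contact_force: [2.9, -0.4, 4.6]
```

```bash

python3 -m jog '[[0,0,0,0,0,0.04,-1],[0,0,0,0,0,0,-1]]'| sed -n '2p;4p'
```

```text
tool_pos: [0.5746, 0.1643, 0.2454]
contact_force: [3.4, -0.4, 6.1]
```

```bash

python3 -m jog '[[0,0,0,0,0,0.03,-1],[0,0,0,0,0,0,-1]]'| sed -n '2p;4p'
```

```text
tool_pos: [0.5746, 0.1643, 0.2445]
contact_force: [3.3, -0.5, 3.6]
```

```bash

python3 -m jog '[[0,0,0,0,0,0.03,-1],[0,0,0,0,0,0,-1]]'| sed -n '2p;4p'
```

```text
tool_pos: [0.5746, 0.1643, 0.2437]
contact_force: [2.4, 0.3, 4.3]
```

Depth is about 20 mm and only the spring is felt so far.

```bash

python3 -m jog '[[0,0,0,0,0,0.04,-1],[0,0,0,0,0,0,-1]]'| sed -n '2p;4p'
```

```text
tool_pos: [0.5746, 0.1643, 0.2424]
contact_force: [4.2, 0.6, 5.5]
```

```bash

python3 -m jog '[[0,0,0,0,0,0.04,-1],[0,0,0,0,0,0,-1]]'| sed -n '2p;4p'
```

```text
tool_pos: [0.5746, 0.1643, 0.2418]
contact_force: [1.3, -0.5, 6.4]
```

```bash

python3 -m jog '[[0,0,0,0,0,0.04,-1],[0,0,0,0,0,0,-1]]'| sed -n '2p;4p'
```

```text
tool_pos: [0.5747, 0.1643, 0.2414]
contact_force: [1.2, 0.1, 9.1]
```

The stop is felt: 9 N against about 5.7 N of spring. I bear slightly more and hold.

```bash

python3 -m jog '[[0,0,0,0,0,0.03,-1],[0,0,0,0,0,0,-1],[0,0,0,0,0,0,-1],[0,0,0,0,0,0,-1],[0,0,0,0,0,0,-1]]'| sed -n '1,4p'
```

```text
t: 19.8
tool_pos: [0.5747, 0.1643, 0.2411]
tool_rot: [2.273, 2.16, -0.002]
contact_force: [0.1, -1.1, 10.1]
```

```bash

python3 -m jog '[[0,0,0,0,0,-0.15,-1],[0,0,0,0,0,-0.2,-1],[0,0,0,0,0,-0.2,-1],[0,0,0,0,0,-0.2,-1],[0,0,0,0,0,-0.2,-1]]'| sed -n '2p;4p'
python3 -m jog '[[0,0,0,0,0,-0.5,-1],[0,0,0,0,0,-0.8,-1],[0,0,0,0,0,-0.8,-1],[0,0,0,0,0,-0.8,-1],[0,0,0,0,0,0,-1]]'| sed -n '1,4p'
python3 - <<'E'
from h import *
from station import viewer
t=viewer.get_image("top");s=viewer.get_image("scene")
cv2.imwrite("pics/f.png",np.hstack([cv2.resize(s["img"][180:330,140:410,::-1],None,fx=1.48,fy=1.48,interpolation=cv2.INTER_CUBIC),]))
c=[cv2.resize(d["img"][y:y+110,x:x+100,::-1],None,fx=4,fy=4) for d,x,y in((s,310,200),(t,220,180))]
cv2.imwrite("pics/f.png",np.hstack(c))
E
```

```text
tool_pos: [0.5736, 0.1643, 0.2669]
contact_force: [0.0, -0.8, 0.3]
t: 21.05
tool_pos: [0.5749, 0.165, 0.3576]
tool_rot: [2.272, 2.159, 0.002]
contact_force: [-0.4, 0.2, -0.7]
```

View pics/f.png

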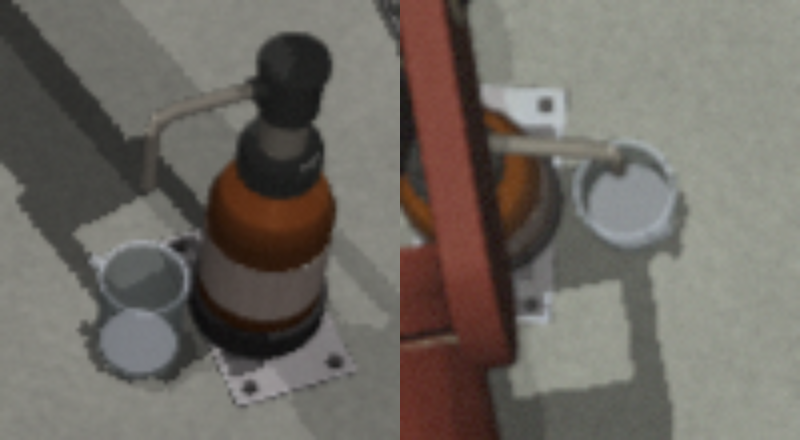

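The head is back up (scene crop (293,60)) and the beaker stands under the spout (rim at (145,280)), with the robot clear of everything. Handing in.

```bash
python3 -c "
from station import finish_job
print(finish_job())"
```

```text
the job is handed in; nothing more can be done
None
```

I handed the job in at about 21 s: the beaker was set down gently, centred under the spout to within about 3 mm, then the pump was pressed about 23 mm to its dose stop, held there for over half a second with about 4 N on the stop, and let rise fully; the robot did not touch the flask, rack or wash bottle.

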